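Put the measuring cup away in the spring-lid tin

ROBOT

A 7-joint arm with a two-finger parallel gripper is mounted at the origin on the work surface. World frame = base frame: x ahead of the robot, y to its left, z up, the work surface at z = 0. Lengths are in m, angles in degrees, forces in N, time in s.
With the tool pointing down it reaches from about 0.425 to 0.875 m from the base axis. Payload 4.7 kg.
Tool frame: the origin (TCP) lies midway between the tips of the shut fingers; the grasp point (between the pads) lies 19 mm behind it; z points along the fingers, y is the direction in which the jaws open and shut (so a half turn about z gives the same grasp; the last joint's range is limited). The gripper opens to 87 mm and grips with 3 to 60 N. Pads are 19 mm wide; open, the fingers measure 117 mm over their backs; the gripper's body (75 mm by 190 mm) begins 51 mm behind the grasp point.
Start: joints at [66.182, 18.392, -4.016, 83.108, 1.295, 78.541, -3.26], TCP at [0.271, -0.591, 0.223] pointing down, gripper open.
Joint ranges: [-163.93, 163.93], [-17.29, 119.83], [-79.2, 71.16], [3.27, 140.29], [-89.18, 269.18], [5.43, 117.66], [-154.24, 154.24]. Speed limits (degrees/s): [147.25, 147.25, 180, 180, 180, 180, 180].

INTERFACE

Orientations are given as [roll, pitch, yaw] about the fixed x, y, z axes, in that order (R = Rz(yaw) Ry(pitch) Rx(roll)).
In Python, from cell import env gives the robot as it stands.
- The arm moves only by the tool apply_moves, never from a script. Its argument "targets" is a list of rows, each a list of 2 entries, a list of its own where there are three numbers: the shift along the world's x, y, z in mm, then the turn, a rotation vector about the world's x, y, z in rad. A call has 1 to 8 rows; each row is the pose to reach, as a shift and turn from the pose commanded when the call began; what a row does not reach only later rows make up. A row lasts 1/10 s, in which the tool goes at most 50 mm and 8.59 degrees, less where a joint would pass 70% of its speed; a pose out of reach is approached as far as the arm can. A call with a gripper value outside its range is refused whole. "hand" is the finger opening in mm, from 0 to 87, set as the call begins (left out, the last holds). The fingers move at their own pace and stop on an object; "squeeze" is the grip in N (left out, the last holds). Time passes only in rows, so rows that repeat a pose let the fingers close. It gives the time, the measured TCP pose, the force and the opening at its end, in the units of the state.
- env.get_obs(): the state, without advancing time (a new reading comes with each control period).
- env.read_camera(name): name is "scene" or "top" or "wrist"; returns a dict with "image" (480x640x3 uint8, red, green, blue), "camera_matrix" (3x3 intrinsics, pixels), "k1" (the pictures are not rectified: a ray, as slopes to the right and down, at radius r is drawn at 1 + k1 r^2 times it, then the intrinsics apply), "camera_from_world" (4x4, takes a point from world to camera coordinates); the wrist camera has in their place "mount" (4x4, takes a point from camera to tool coordinates, whose origin is the TCP and whose axes are the flange's). Camera axes: x right, y down, z forward; pixel columns grow to the right and rows downward; lengths in m; the calibration is good to about 2 mm. A picture is of the moment at which its call begins: read the wrist's pose just before it. There is no depth.
- env.sign_off(): hands the job in, once; it reports no verdict.
Trained networks look in a picture, given as the dict that the camera call returned (one of the last four; its "shot" number tells which), for a name from the list of things; names that differ only in an ending like _2 or _b are one class to them, and where a whole thing is asked for, a point or a joint stands for the part that bears it (a point fixed in the world has none). Each returns a list of dicts, best first, with "conf" (0 to 1); they miss things now and then, are a little off and sometimes report something else, mostly with a low value. They report only what shows in the picture. A call takes as long as a camera call. They do not tell look-alikes from the thing itself.
- env.regions_of(picture, target): "region" (480x640 bool, what is visible of it) and "rect" ([left, top, right, bottom] in pixels, round what is visible of it).
The state is a dict: "time_s": time; "qpos": joint angles; "joint_velocities": joint speeds; "effort": joint torques, N m; "tool_pos": TCP position; "tool_rot": TCP orientation; "force": force on the tool from outside, world axes, zero at the start; "wrist_torque": the same for the moment, N m; "grip_width": finger opening in m.
Only numpy, scipy, OpenCV 4.12 (cv2) and the standard library are available. Lean on these libraries where they do the work, as an engineer would, in place of code of your own. Each camera call takes 0.05 s, during which the arm holds its last target. There are 200 camera calls.

TASK

Press the thumb catch of the hinged tin so that its sprung lid pops open, stand the small loose measuring cup upright inside the tin, then push the lid down until it snaps shut and stays shut. The tin is thin: press catch, lid and tin gently, always with less than 20 newtons, and leave all the other things where they stand.

Things in the scene. Friction and masses are not known exactly. Their poses are not given: they have to be found in the camera images.
- tin: Rectangular aluminium tin, 100 (its x) x 124 (its y) x 60 mm high, walls and floor 3 mm, fixed on a round white lazy susan (diameter 330 mm, top at 20 mm height). Origin: centre of its underside; z up. Its -x side is the front, with the thumb catch, roughly facing the robot; the lid's hinge runs along its +x rim.
- lid (a joint): Opening angle (rad) of the sprung lid about an axis along the tin's y. Shut and caught it stands at -0.045 to 0.02: it differs with the height of the catch. Freed by the catch it flies up to 1.85 (leaning a little back). To be caught it must be pushed just past its caught angle; a rubber bumper under the tongue stops it from about 0.013 rad lower on (about 15 N more per mm).
- latch (a joint): Angle of the thumb catch (rad): 0 = at rest, 0.21 = hard stop; the lid is freed at 0.16 to 0.19. It pivots on a line along the tin's y axis, 57 mm in front (-x) of the tin's origin and about 50 mm above it. Sprung: about 1.5 to 2 N at the pad to start, 4 to 7 N at the stop.
- thumb_pad (a point): Middle of the thumb pad's upper face as drawn, (-97, 0, 57) mm in the tin's frame; does not move with the pad. The pad is a level plate 34 (x) x 44 (y) mm; 4.5 to 7 mm of travel free the lid. Bent to fit by hand, the real catch lies between 4.5 mm lower and 2 mm higher than drawn. Its upright arm between pad and tin, outer face 70 mm in front of the tin's origin, is up to 86 mm high.
- lid_press (a point): Middle of the lid's upper (outer) face, 90 mm from the hinge axis, moving with the lid; its z axis is the face's outward normal. The spring pushes back with 1 to 3 N here; near 0 a tongue on the lid's front edge rides over the catch's nose (5 to 12 N in all, growing), which then snaps back over it. To shut: push the open lid over from behind, then down here.
- lid_hinge (a point): Point on the lid's hinge axis, at (54, 0, 66) mm in the tin's frame. The lid is a plate 106 mm long from the axis, 130 mm wide, 5 mm thick, with a tongue to 117 mm; its upper face is 4.5 mm above the axis when shut.
- tin_floor (a point): Centre of the tin's inside floor. The inside is 94 (x) x 118 (y) mm and 57 mm deep below the rim.
- measure: The small loose steel measuring cup standing alone, upright, on the table: outer diameter 40 mm at the rim (38 at the foot), 36 mm high, wall 2 mm, about 60 g, with one flat handle 11 mm wide and 3 mm thick at the rim, reaching 44 mm from the cup's axis along its +x. Origin: centre of its underside; z up. Not the three nested bigger cups.
- tin_a: Plain round tin, diameter 65, height 62 mm, loose on the lazy susan beside the hinged tin (its +y side). Leave alone.
- tin_b: Plain round tin, diameter 65, height 50 mm, loose on the lazy susan at the other (-y) side of the hinged tin. Leave alone.
- tin_c: Plain round tin, diameter 73, height 75 mm, loose on the table. Leave alone.
- tin_d: Plain round tin, diameter 83, height 60 mm, loose on the table. Leave alone.
- egg_cup: Orange ceramic egg cup, diameter 48, height 56 mm, loose on the table. Leave alone.
- nest: Three steel measuring cups nested together, largest diameter 74, 50 mm high, handles to 84 mm from the axis. Leave alone.
Things that resemble listed ones, but are neither listed nor needed, are in the scene too. What is shaped like the measure but blue or purple is not meant.

How it is judged (in metres and radians):
On the way, in this order (a step that is already met when the one before it is completed fails the run):
1. the catch has been pressed and the lid has popped open, with the cup not yet in the tin (value of joint lid above 1.3 rad and distance between measure and tin_floor above 0.09 m), for 0.2 s.
2. the cup stands upright on the floor inside the open tin, let go (value of joint lid above 1 rad and x of measure in the frame of tin between -0.04 and 0.04 m and y of measure in the frame of tin between -0.05 and 0.05 m and z of measure in the frame of tin below 0.012 m and angle between measure's own z axis and vertical below 0.25 rad and contact force between the fingers and measure below 0.2 N), for 0.2 s.
At the end, for the whole second after the job is handed in: The lid is shut and held by its catch (lid angle under 0.03 rad, catch back within 0.06 rad of rest), with the small measuring cup standing upright (within 0.25 rad) and at rest on the floor inside the tin (value of joint lid below 0.03 rad and value of joint latch below 0.06 rad and x of measure in the frame of tin between -0.04 and 0.04 m and y of measure in the frame of tin between -0.05 and 0.05 m and z of measure in the frame of tin below 0.012 m and angle between measure's own z axis and vertical below 0.25 rad and linear speed of measure below 0.02 m/s); the robot touches nothing.
It fails at once if the thumb catch is pressed with more than 20 N (contact force between any of the arm, the fingers and latch above 20 N).
It fails at once if the lid is pressed with more than 20 N (contact force between any of the arm, the fingers and lid above 20 N).
It fails at once if the tin is pressed with more than 20 N (contact force between any of the arm, the fingers and tin above 20 N).
It fails at once if another thing is moved by more than 25 mm or tipped (distance of any of tin_a, tin_b, tin_c, tin_d, egg_cup, nest from where it was at the start of the episode above 0.025 m or angle between egg_cup's own z axis and vertical above 0.3 rad).
It also fails if it takes over 72 s, if anything falls off the work surface, if the arm or the gripper's body presses on something with over 40 N, if the wrist force passes 120 N, or if a joint passes its speed limit or range.

## Working session

There is one attempt and no reset: what is moved stays moved. The work goes in short steps, Python scripts to look and compute and a tool call to move; the robot and the scene stay as the last step left them, time stands still between calls to the robot, and variables do not carry over. Pictures are saved under pics/ and viewed, about 8 in all and at most 12, crops included, and the job is handed in when it is done.

Besides the shell and the picture viewer there is one more tool, called after "Emit:" as name([rows], argument=value, ...), one row to a line, values as JSON. apply_moves: Moves the arm, as the interface text tells. Its arguments: {"type":"object","properties":{"targets":{"type":"array","items":{"type":"array"}},"hand":{"type":"number"},"squeeze":{"type":"number"}},"required":["targets"]}

```bash
ls; mkdir -p pics; cat > h.py <<'E'
import numpy as np, cv2
from cell import env
def save(d,name,crop=None,scale=1):
    im=d["image"]
    if crop: l,t,r,b=crop; im=im[t:b,l:r]
    im=cv2.resize(im[:,:,::-1].copy(),None,fx=scale,fy=scale,interpolation=cv2.INTER_CUBIC)
    cv2.imwrite("pics/"+name,im)
def cfw(d,o=None):
    if "camera_from_world" in d: return np.array(d["camera_from_world"])
    from scipy.spatial.transform import Rotation as R
    T=np.eye(4); T[:3,:3]=R.from_euler("xyz",o["tool_rot"],degrees=True).as_matrix(); T[:3,3]=o["tool_pos"]
    return np.linalg.inv(T@np.array(d["mount"]))
def ray(d,uv,o=None):
    K=np.array(d["camera_matrix"]);k=d["k1"]
    p=cv2.undistortPoints(np.array([[uv]],float),K,np.array([k,0,0,0.]))[0,0]
    C=cfw(d,o);R=C[:3,:3];c=-R.T@C[:3,3]
    return c,R.T@np.array([p[0],p[1],1.])
def onz(d,uv,z,o=None):
    c,r=ray(d,uv,o); return c+r*(z-c[2])/r[2]
def proj(d,P,o=None):
    C=cfw(d,o);P=np.atleast_2d(P)
    K=np.array(d["camera_matrix"])
    return cv2.projectPoints(P,cv2.Rodrigues(C[:3,:3])[0],C[:3,3],K,np.array([d["k1"],0,0,0.]))[0][:,0]
E
python3 - <<'E'
from h import *
o=env.get_obs();print(o)
for n in("scene","top"):
    d=env.read_camera(n);save(d,n+"0.png");print(n,d["k1"],-cfw(d)[:3,:3].T@cfw(d)[:3,3])
    for t in("tin","lid","latch","measure","nest","tin_a","egg_cup"):
        print(t,[(round(r["conf"],2),[int(x) for x in r["rect"]]) for r in env.regions_of(d,t)])
E
```

```text
pics
{'time_s': 0.0, 'qpos': array([66.18386114, 18.43922186, -4.01396062, 83.17657549,  1.29623462,
       78.54101014, -3.25948819]), 'joint_velocities': array([-0.05808148, -0.01806286,  0.03723145, -0.00042924,  0.04411255,
       -0.09050876, -0.02937915]), 'effort': array([ 6.74703233e-05, -4.91295612e+01, -4.03809054e-01, -3.12534857e+01,
       -6.38373778e-02,  4.36448108e-02,  1.86507564e-04]), 'tool_pos': array([ 0.27052346, -0.59040464,  0.22144482]), 'tool_rot': array([-1.79888501e+02,  7.56463359e-03,  2.46252005e+01]), 'force': array([0.26985417, 0.51099288, 0.15567412]), 'wrist_torque': array([-0.02311345,  0.01179942,  0.02769253]), 'grip_width': 0.0870809668645247}
scene -0.13121213509828145 [ 1.01483863 -0.48061082  1.16277727]
tin [(0.94, [317, 253, 344, 285]), (0.94, [275, 308, 311, 352]), (0.82, [334, 200, 409, 267]), (0.6, [390, 190, 417, 226]), (0.59, [390, 114, 420, 155])]
lid [(0.62, [334, 202, 403, 259])]
latch [(0.68, [336, 195, 360, 212])]
measure [(0.86, [170, 310, 191, 331]), (0.76, [217, 316, 236, 340]), (0.69, [241, 275, 267, 298]), (0.56, [229, 360, 
[... 252 characters left out ...]
76, 309, 312, 356])]
top -0.04049779173325919 [ 0.34697561 -0.04155076  1.10140964]
tin [(0.96, [347, 198, 380, 236]), (0.92, [223, 200, 257, 236]), (0.86, [265, 181, 335, 250]), (0.79, [129, 283, 174, 328]), (0.44, [124, 211, 164, 267])]
lid [(0.95, [262, 183, 336, 247])]
latch [(0.6, [280, 246, 305, 276])]
measure [(0.79, [488, 183, 519, 202]), (0.76, [474, 224, 499, 257]), (0.69, [510, 261, 536, 293]), (0.63, [423, 252, 453, 271])]
nest [(0.85, [124, 213, 162, 272]), (0.62, [223, 200, 258, 238])]
tin_a [(0.96, [347, 198, 380, 236]), (0.92, [223, 200, 257, 236]), (0.86, [265, 181, 335, 250]), (0.79, [129, 283, 174, 328]), (0.44, [124, 211, 164, 267])]
egg_cup [(0.86, [461, 304, 489, 330])]
```

View pics/top0.png

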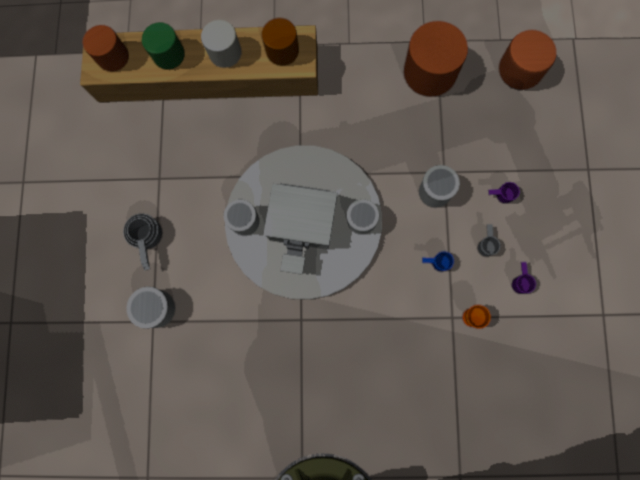

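View pics/scene0.png

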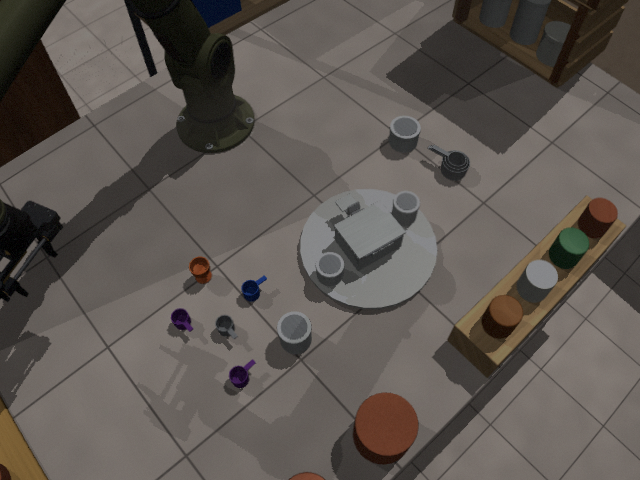

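The top view shows the hinged tin at (302,215) with its pad at (292,263), and tin_a and tin_b beside it at (362,215) and (240,216). These could be taken for the measure:
- steel cup at (489,246), handle up
- blue cup at (443,261)
- purple cups at (508,193) and (523,284)
- nest at (142,232)

I choose the steel cup at (489,246), which is (225,326) in the scene view. Next I'll fit the poses and take a close crop.

```bash
python3 - <<'E'
from h import *
from scipy.optimize import least_squares
D={n:env.read_camera(n) for n in("scene","top")}
d=D["top"]
Q={}
for n in D:
    r=env.regions_of(D[n],"lid")[0]; m=r["region"].astype(np.uint8)
    c=max(cv2.findContours(m,0,2)[0],key=cv2.contourArea)
    print(n,r["rect"],cv2.boxPoints(cv2.minAreaRect(c)).round().tolist())
    r=env.regions_of(D[n],"latch")
    for q in r[:1]: print("latch",q["rect"],q["conf"],np.argwhere(q["region"]).mean(0)[::-1])
    for q in env.regions_of(D[n],"measure"):
        c=np.argwhere(q["region"]).mean(0)[::-1]
        col=D[n]["image"][q["region"]].mean(0).round()
        print("meas",q["conf"],q["rect"],col,onz(D[n],c,0.025).round(4))
for u in[(272,185),(336,191),(330,246),(266,241)]: print(onz(d,u,.09).round(4))
print(onz(d,(292,263),.077), onz(d,(489,246),.036))
a=cv2.resize(d["image"][170:290,220:395,::-1],None,fx=4,fy=4,interpolation=2)
b=cv2.resize(d["image"][215:275,465:515,::-1],(100*4//4*1,120),interpolation=2)
a[-120:, -100:]=b
cv2.imwrite("pics/c1.png",a)
s=D["scene"]
E
```

```text
scene [334.1, 199.5, 407.4, 258.3] [[332.0, 225.0], [378.0, 193.0], [406.0, 232.0], [360.0, 265.0]]
latch [334.9, 195.7, 359.7, 215.6] 0.58 [347.18550725 203.94492754]
meas 0.8 [218.4, 314.4, 236.4, 340.7] [57. 57. 58.] [ 0.5258 -0.3464  0.025 ]
meas 0.8 [239.4, 276.7, 263.2, 298.5] [14. 27. 59.] [ 0.4929 -0.2471  0.025 ]
meas 0.72 [229.3, 359.2, 258.1, 387.3] [44. 25. 55.] [ 0.6353 -0.3894  0.025 ]
meas 0.53 [169.6, 310.6, 192.3, 329.0] [37. 17. 49.] [ 0.4454 -0.4129  0.025 ]
top [264.8, 183.4, 336.6, 247.1] [[262.0, 239.0], [271.0, 183.0], [338.0, 193.0], [329.0, 249.0]]
latch [281.7, 245.0, 303.0, 273.9] 0.63 [292.71571906 259.4632107 ]
meas 0.84 [475.6, 225.4, 497.4, 259.4] [60. 61. 61.] [ 0.523  -0.3453  0.025 ]
meas 0.83 [511.7, 262.1, 535.9, 292.7] [46. 19. 61.] [ 0.4466 -0.4126  0.025 ]
meas 0.76 [421.0, 253.8, 455.6, 268.3] [12. 34. 79.] [ 0.4909 -0.2466  0.025 ]
meas 0.72 [346.2, 198.3, 377.7, 234.3] [94. 95. 97.] [ 0.5864 -0.0899  0.025 ]
meas 0.58 [261.7, 183.9, 337.6, 250.1] [114. 116. 115.] [0.5914 0.0385 0.025 ]
[0.6399 0.0896 0.09  ]
[ 0.6248 -0.0369  0.09  ]
[ 0.5153 -0.0234  0.09  ]
[0.5275 0.1009 0.09  ]
[0.48523441 0.05151009 0.077     ] [ 0.51818465 -0.3438437   0.036     ]
```

View pics/c1.png

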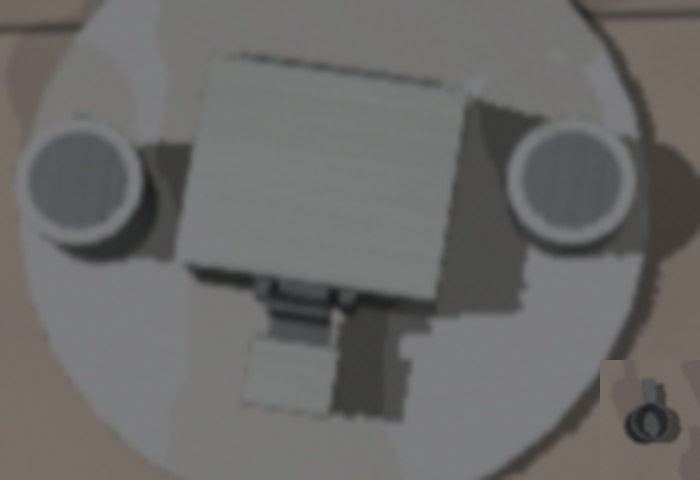

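The crop confirms the steel cup, with its handle up (+x). It also shows the tin turned by about -6°. Now I'll fit the tin pose.

```bash
python3 - <<'E'
from h import *
from scipy.optimize import least_squares
d=env.read_camera("top"); w=env.read_camera("wrist"); print(np.array(w["mount"]).round(3).tolist())
s=env.read_camera("scene")
cr=lambda L:np.array(L)/4+[219.6,169.6]
lid=cr([(210,55),(466,90),(437,300),(180,263)]); pad=cr([(250,338),(338,345),(330,414),(243,405)])
LT=np.array([(.054,.065,.0705),(.054,-.065,.0705),(-.052,-.065,.0705),(-.052,.065,.0705)])
PT=np.array([(-.080,.022,.057),(-.080,-.022,.057),(-.114,-.022,.057),(-.114,.022,.057)])
def W(p,P):
    c,s_=np.cos(p[2]),np.sin(p[2]); return P@np.array([[c,s_,0],[-s_,c,0],[0,0,1]])+[p[0],p[1],.02]
f=lambda p:np.r_[(proj(d,W(p,LT))-lid).ravel(),(proj(d,W(p,PT))-pad).ravel()]
r=least_squares(f,[.576,.032,-.1]);print(r.x,np.degrees(r.x[2]),r.fun.round(1))
p=r.x;print("pad",W(p,np.array([[-.097,0,.057],[-.104,0,.057],[0,0,.003],[-.036,0,.0705]])))
print("scene proj lid",proj(s,W(p,LT)).round(),"pad",proj(s,W(p,PT)).round())
for n,h in(("tin_a",.082),("tin_b",.07)):pass
E
```

```text
[[-0.001, -0.954, -0.301, 0.084], [1.0, -0.0, -0.0, -0.002], [0.0, -0.301, 0.954, -0.162], [0.0, 0.0, 0.0, 1.0]]
[ 0.57982661  0.03471532 -0.16209803] -9.287532748995009 [-0.4 -0.2  0.6 -0.1 -0.1 -0.  -1.9 -0.2  0.8 -0.7  1.   0.8  0.3  0.7
 -0.3 -0.3]
pad [[0.4840982  0.05037006 0.077     ]
 [0.47718996 0.05149979 0.077     ]
 [0.57982661 0.03471532 0.023     ]
 [0.54429854 0.04052533 0.0905    ]]
scene proj lid [[406. 231.]
 [359. 258.]
 [333. 224.]
 [379. 199.]] pad [[357. 202.]
 [341. 210.]
 [333. 200.]
 [349. 192.]]
```

Emit:
apply_moves([
  [[30,45,0],[0,0,0]],
  [[60,85,0],[0,0,0]],
  [[90,125,0],[0,0,0]],
  [[120,165,0],[0,0,0]],
  [[150,205,0],[0,0,-0.1]],
  [[165,230,0],[0,0,-0.2]],
  [[180,240,0],[0,0,-0.3]],
  [[180,240,0],[0,0,-0.43]],
])

```text
time_s: 2.15
tool_pos: [0.4539, -0.3473, 0.2229]
tool_rot: [-180.0, -0.1, 0.1]
force: [-0.1, 0.0, -0.7]
grip_width: 0.0869
```

The scene camera agrees with the fit. Now a close wrist look at the cup.

```bash
python3 - <<'E'
from h import *
o=env.get_obs(); w=env.read_camera("wrist"); save(w,"w1.png")
print(o["tool_pos"],o["tool_rot"])
for q in env.regions_of(w,"measure"):
    m=q["region"]; c=np.argwhere(m).mean(0)[::-1]
    print(q["conf"],q["rect"],w["image"][m].mean(0).round(),onz(w,c,.036,o).round(4))
print(proj(w,[[.523,-.345,.036],[.523,-.345,0]],o))
E
```

```text
[ 0.45386969 -0.3473092   0.22289823] [-1.79956089e+02 -9.47656261e-02  9.43999914e-02]
0.88 [341.8, 0.0, 388.4, 27.1] [47. 21. 63.] [ 0.618  -0.3893  0.036 ]
0.7 [149.8, 144.6, 226.3, 194.1] [15. 35. 84.] [ 0.4934 -0.2462  0.036 ]
0.62 [349.7, 174.7, 400.8, 243.4] [51. 22. 68.] [ 0.4507 -0.4081  0.036 ]
[[306.54190237 133.81754954]
 [306.60221196 132.26608385]]
```

View pics/w1.png

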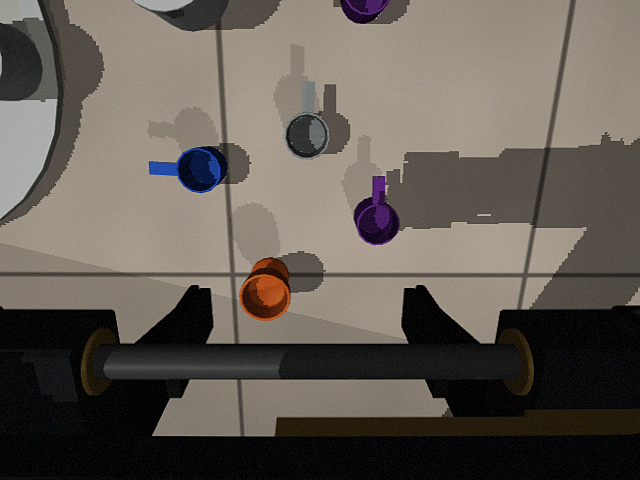

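The wrist view shows the steel cup's rim centred at (307,134) with its handle end at about (309,82). The purple cup is at (377,220), the blue one at (201,169) and the orange egg cup at (266,296). Next I'll work out positions and move to above the pad.

```bash
python3 - <<'E'
from h import *
o=env.get_obs(); w=env.read_camera("wrist")
g=cv2.cvtColor(w["image"],cv2.COLOR_RGB2GRAY)
c=onz(w,(307,135),.036,o);h=onz(w,(309,82),.034,o)
print(c,h,np.linalg.norm((h-c)[:2]),np.degrees(np.arctan2(*(h-c)[1::-1])))
E
```

```text
[ 0.51918341 -0.34863363  0.036     ] [ 0.56176898 -0.35026909  0.034     ] 0.042616957982580334 -2.1993042352252745
```

Emit:
apply_moves([
  [[3,50,0],[0,0,0]],
  [[5,100,0],[0,0,0]],
  [[8,150,0],[0,0,-0.05]],
  [[10,200,0],[0,0,-0.1]],
  [[14,250,0],[0,0,-0.16]],
  [[18,300,0],[0,0,-0.16]],
  [[20,350,-20],[0,0,-0.16]],
  [[20,397,-40],[0,0,-0.16]],
], hand=0)

```text
time_s: 3.1
tool_pos: [0.4714, 0.0421, 0.1853]
tool_rot: [180.0, -0.2, -9.1]
force: [0.4, 0.6, -0.5]
grip_width: 0.0312
```

Emit:
apply_moves([
  [[4,0,-20],[-0.016,-0.1,0]],
  [[10,0,-40],[-0.032,-0.197,0]],
  [[14,0,-60],[-0.032,-0.197,0]],
  [[14,0,-80],[-0.032,-0.197,0]],
  [[14,0,-85],[-0.032,-0.197,0]],
  [[14,0,-85],[-0.032,-0.197,0]],
  [[14,0,-85],[-0.032,-0.197,0]],
], hand=0)

```text
time_s: 3.8
tool_pos: [0.4856, 0.0408, 0.1007]
tool_rot: [180.0, -11.5, -9.2]
force: [0.2, -0.0, 0.3]
grip_width: 0.0006
```

Emit:
apply_moves([
  [[2,9,-7],[0,0,0]],
  [[2,9,-14],[0,0,0]],
  [[2,9,-16],[0,0,0]],
  [[2,9,-17],[0,0,0]],
  [[2,9,-18],[0,0,0]],
  [[2,9,-18],[0,0,0]],
])

```text
time_s: 4.4
tool_pos: [0.4869, 0.0498, 0.0818]
tool_rot: [180.0, -11.4, -9.2]
force: [0.0, -0.8, 0.3]
grip_width: 0.0003
```

```bash
python3 - <<'E'
from h import *
o=env.get_obs();print(o["force"],o["tool_pos"]); d=env.read_camera("scene"); save(d,"s1.png",(300,160,440,290),5)
print(onz(env.read_camera("top"),(0,0),0)*0)
E
```

```text
[ 0.01934085 -0.79930366  0.34065692] [0.48687016 0.0497842  0.08181462]
[0. 0. 0.]
```

View pics/s1.png

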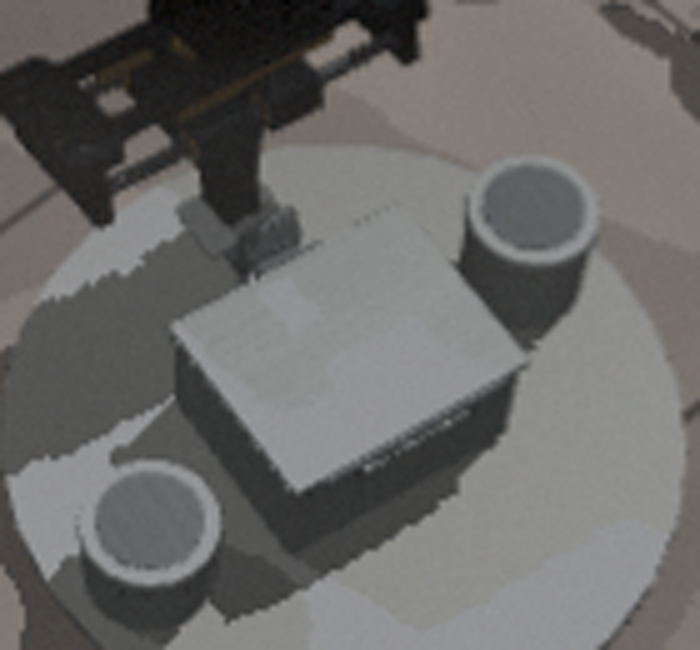

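The fingertip (230,215 in the crop) is over the pad, just in front of the upright arm, and the lid is shut. I press down gently.

Emit:
apply_moves([
  [[0,0,-1],[0,0,0]],
  [[0,0,-2],[0,0,0]],
  [[0,0,-3],[0,0,0]],
  [[0,0,-4],[0,0,0]],
  [[0,0,-4],[0,0,0]],
])

```text
time_s: 5.0
tool_pos: [0.4866, 0.05, 0.0775]
tool_rot: [180.0, -11.4, -9.2]
force: [0.2, 0.2, -0.0]
grip_width: 0.0002
```

Emit:
apply_moves([
  [[0,0,-1],[0,0,0]],
  [[0,0,-2],[0,0,0]],
  [[0,0,-3],[0,0,0]],
  [[0,0,-4],[0,0,0]],
  [[0,0,-4],[0,0,0]],
])

```text
time_s: 5.5
tool_pos: [0.4866, 0.0501, 0.0736]
tool_rot: [180.0, -11.4, -9.2]
force: [-2.3, 0.4, 2.9]
grip_width: 0.0001
```

Emit:
apply_moves([
  [[0,0,-1],[0,0,0]],
  [[0,0,-2],[0,0,0]],
  [[0,0,-3],[0,0,0]],
  [[0,0,-3],[0,0,0]],
])

```text
time_s: 5.9
tool_pos: [0.4866, 0.0501, 0.0705]
tool_rot: [180.0, -11.4, -9.2]
force: [-1.6, 0.5, 2.8]
grip_width: 0.0003
```

Emit:
apply_moves([
  [[0,0,-1],[0,0,0]],
  [[0,0,-1.5],[0,0,0]],
  [[0,0,-2],[0,0,0]],
  [[0,0,-2],[0,0,0]],
])

```text
time_s: 6.3
tool_pos: [0.4867, 0.0501, 0.0686]
tool_rot: [180.0, -11.4, -9.2]
force: [-3.3, 0.4, 2.4]
grip_width: 0.0005
```

Emit:
apply_moves([
  [[-2,0,0],[0,0,0]],
  [[-3,0,-0.5],[0,0,0]],
  [[-3,0,-1],[0,0,0]],
  [[-3,0,-1],[0,0,0]],
])

```text
time_s: 6.7
tool_pos: [0.4846, 0.05, 0.0682]
tool_rot: [-180.0, -11.5, -9.2]
force: [1.0, 0.5, 2.4]
grip_width: 0.0006
```

```bash
python3 - <<'E'
from h import *
d=env.read_camera("scene")
print([(r["conf"],r["rect"]) for r in env.regions_of(d,"lid")]); o=env.get_obs();print(o["force"],o["wrist_torque"])
E
```

```text
[(0.62, [331.2, 200.3, 405.3, 259.3])]
[ 1.78432883 -0.20360421  2.16452773] [ 0.05333871 -0.19552188  0.0104518 ]
```

Emit:
apply_moves([
  [[0,0,-0.7],[0,0,0]],
  [[0,0,-1.3],[0,0,0]],
  [[0,0,-2],[0,0,0]],
  [[0,0,-2],[0,0,0]],
])

```text
time_s: 7.2
tool_pos: [0.4847, 0.05, 0.0666]
tool_rot: [180.0, -11.5, -9.2]
force: [-0.8, -0.6, 8.6]
grip_width: 0.0004
```

```bash
python3 - <<'E'
from h import *
d=env.read_camera("scene")
print([(r["conf"],r["rect"]) for r in env.regions_of(d,"lid")]); o=env.get_obs();print(o["force"],o["wrist_torque"])
E
```

```text
[(0.61, [359.0, 217.2, 419.9, 259.5])]
[-0.27909402 -0.41837233  8.29440936] [-0.14846028 -0.06818405 -0.03559459]
```

The lid has popped (8.3 N on the pad). Now back off and go to the cup.

Emit:
apply_moves([
  [[-5,0,20],[0,0,0]],
  [[-10,0,60],[0.01,0.06,0]],
  [[-10,0,100],[0.032,0.197,0]],
  [[-5,-50,100],[0.032,0.197,0]],
  [[0,-100,100],[0.032,0.197,0]],
  [[5,-150,100],[0.032,0.197,0]],
  [[10,-200,100],[0.032,0.197,0]],
  [[15,-250,100],[0.032,0.197,0]],
])

```text
time_s: 8.1
tool_pos: [0.4973, -0.2, 0.1645]
tool_rot: [-180.0, 0.2, -9.2]
force: [1.2, -0.3, -0.8]
grip_width: 0.0001
```

Emit:
apply_moves([
  [[8,-40,0],[0,0,0.06]],
  [[16,-80,0],[0,0,0.122]],
  [[18,-120,-10],[0,0,0.122]],
  [[19,-149,-20],[0,0,0.122]],
  [[19,-149,-20],[0,0,0.122]],
  [[19,-149,-20],[0,0,0.122]],
], hand=80)

```text
time_s: 8.7
tool_pos: [0.5164, -0.347, 0.1439]
tool_rot: [-179.8, 0.2, -2.3]
force: [-0.0, 1.8, 0.1]
grip_width: 0.0405
```

```bash
python3 - <<'E'
from h import *
o=env.get_obs(); w=env.read_camera("wrist"); print(o["tool_pos"],o["tool_rot"],o["grip_width"])
s=env.read_camera("scene")
a=np.vstack([cv2.resize(w["image"],(480,360)),cv2.resize(s["image"][130:290,280:500],(480,240))[:, :]]) if 0 else None
cv2.imwrite("pics/m1.png",np.hstack([cv2.resize(w["image"],None,fx=.75,fy=.75),cv2.resize(s["image"][140:290,300:420],(288,360),interpolation=2)])[:,:,::-1])
C=np.array([[.5192,-.3486,.036],[.5618,-.3503,.034]]);print(proj(w,C,o))
E
```

```text
[ 0.5164099  -0.34699111  0.14386165] [-179.8266971     0.19220068   -2.25648719] 0.04045506017241539
[[311.9422328  233.3219156 ]
 [312.15478593 173.03774887]]
```

View pics/m1.png

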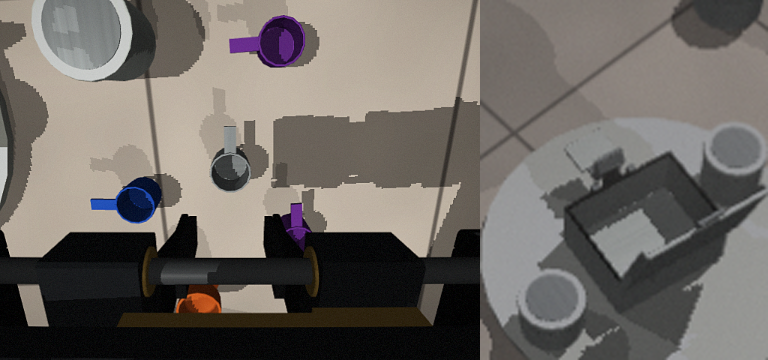

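The lid stands open and the tin is empty. The cup's rim in the wrist view is at (307,229) in full-size pixels, so the cup is at about (0.5215, -0.3455). I descend over it.

Emit:
apply_moves([
  [[5,1.5,-30],[0,0,0]],
  [[5,1.5,-60],[0,0,0]],
  [[5,1.5,-85],[0,0,0]],
  [[5,1.5,-85],[0,0,0]],
  [[5,1.5,-85],[0,0,0]],
], hand=62)

```text
time_s: 9.3
tool_pos: [0.5233, -0.3449, 0.0615]
tool_rot: [-180.0, -0.0, -2.1]
force: [0.3, -0.1, 1.0]
grip_width: 0.0621
```

```bash
python3 - <<'E'
from h import *
o=env.get_obs(); w=env.read_camera("wrist"); print(o["tool_pos"],o["grip_width"],o["force"])
save(w,"w3.png",(160,100,480,420),1.5)
C=np.array([[.5215,-.3455,.036]]);print(proj(w,C,o), proj(w,[o["tool_pos"]],o))
E
```

```text
[ 0.52326453 -0.3449221   0.06147667] 0.062102147968381365 [ 0.33161763 -0.11635651  1.01433156]
[[311.59587952 287.50248815]] [[310.82307629 307.15094743]]
```

View pics/w3.png

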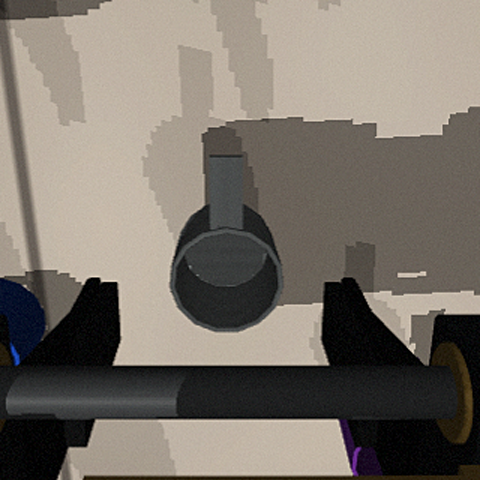

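The rim is at (311,287), where the prediction puts it, centred between the fingers. I go down and grip.

Emit:
apply_moves([
  [[-2,-0.5,-20],[0,0,0]],
  [[-2,-0.5,-40],[0,0,0]],
  [[-2,-0.5,-51],[0,0,0]],
  [[-2,-0.5,-51],[0,0,0]],
  [[-2,-0.5,-51],[0,0,0]],
])

```text
time_s: 9.85
tool_pos: [0.5216, -0.347, 0.011]
tool_rot: [179.9, -0.1, -2.2]
force: [0.4, -0.2, -0.6]
grip_width: 0.062
```

Emit:
apply_moves([
  [[0,0,0],[0,0,0]],
  [[0,0,0],[0,0,0]],
  [[0,0,0],[0,0,0]],
  [[0,0,0],[0,0,0]],
  [[0,0,0],[0,0,0]],
  [[0,0,0],[0,0,0]],
], hand=30, squeeze=15)

```text
time_s: 10.45
tool_pos: [0.5209, -0.3468, 0.0102]
tool_rot: [180.0, -0.0, -2.2]
force: [-0.8, 0.8, 3.0]
grip_width: 0.0392
```

Emit:
apply_moves([
  [[0,0,40],[0,0,0]],
  [[0,0,85],[0,0,0]],
  [[5,20,130],[0,0,0]],
  [[10,60,170],[0,0,0]],
  [[15,105,190],[0,0,-0.05]],
  [[20,150,190],[0,0,-0.124]],
  [[25,195,190],[0,0,-0.124]],
  [[30,240,190],[0,0,-0.124]],
])

```text
time_s: 11.25
tool_pos: [0.5506, -0.1047, 0.1999]
tool_rot: [180.0, -0.0, -9.3]
force: [0.6, 1.0, -0.5]
grip_width: 0.0394
```

Emit:
apply_moves([
  [[6,45,0],[0,0,0]],
  [[12,90,0],[0,0,0]],
  [[18,125,0],[0,0,0]],
  [[20,142,0],[0,0,0]],
  [[20,142,-20],[0,0,0]],
  [[20,142,-40],[0,0,0]],
  [[20,142,-50],[0,0,0]],
  [[20,142,-50],[0,0,0]],
])

```text
time_s: 12.05
tool_pos: [0.5694, 0.035, 0.1479]
tool_rot: [180.0, 0.2, -9.3]
force: [-0.0, -0.2, -0.5]
grip_width: 0.0395
```

```bash
python3 - <<'E'
from h import *
from scipy.spatial.transform import Rotation as R
o=env.get_obs(); w=env.read_camera("wrist"); t=env.read_camera("top");s=env.read_camera("scene"); print(o["tool_pos"],o["tool_rot"],o["grip_width"],o["force"])
im=np.hstack([cv2.resize(w["image"],(480,360)),cv2.resize(s["image"][140:290,300:420],(288,360),interpolation=2)]).copy()
c,s_=np.cos(-.162),np.sin(-.162)
P=np.array([[x,y,.06] for x,y in((.05,.062),(.05,-.062),(-.05,-.062),(-.05,.062))])@np.array([[c,s_,0],[-s_,c,0],[0,0,1]])+[.5798,.0347,.02]
p=proj(w,P,o)*.75;print(p/.75)
for q in p: 
  if 0<=q[0]<480 and 0<=q[1]<360: cv2.circle(im,(int(q[0]),int(q[1])),3,(255,0,0),-1)
cv2.imwrite("pics/m2.png",im[:,:,::-1])
E
```

```text
[0.56935658 0.03498887 0.14791743] [179.96311189   0.20633151  -9.30067951] 0.039467533495115684 [-0.04993967 -0.16244136 -0.53605246]
[[199.45682723 157.12074594]
 [415.26360297 156.92388944]
 [402.55453849 312.93642779]
 [212.31162434 313.14928484]]
```

View pics/m2.png

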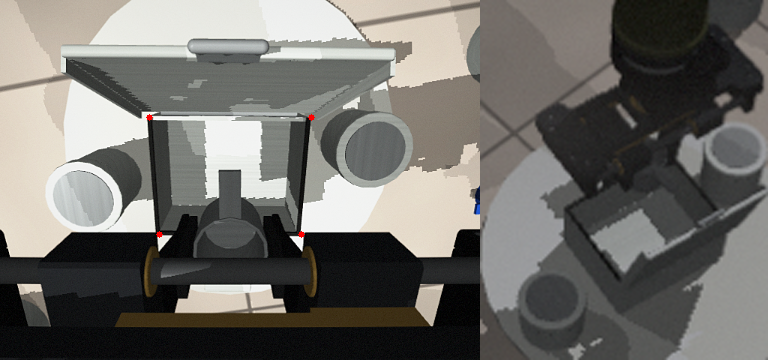

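The rim corners match the fit within about 2 px: drawn (199,157) to (402,313). The cup is held with its handle toward the hinge. Now lower it.

Emit:
apply_moves([
  [[2,0.5,-30],[0,0,0]],
  [[2,0.5,-60],[0,0,0]],
  [[2,0.5,-85],[0,0,0]],
  [[2,0.5,-100],[0,0,0]],
  [[2,0.5,-105],[0,0,0]],
  [[2,0.5,-110],[0,0,0]],
  [[2,0.5,-110],[0,0,0]],
])

```text
time_s: 12.9
tool_pos: [0.5733, 0.0358, 0.0404]
tool_rot: [-180.0, -0.1, -9.3]
force: [-0.3, -1.1, -0.3]
grip_width: 0.0394
```

Emit:
apply_moves([
  [[0,0,-1],[0,0,0]],
  [[0,0,-2],[0,0,0]],
  [[0,0,-3],[0,0,0]],
  [[0,0,-4],[0,0,0]],
  [[0,0,-4],[0,0,0]],
  [[0,0,-4],[0,0,0]],
])

```text
time_s: 13.5
tool_pos: [0.5727, 0.0358, 0.0357]
tool_rot: [180.0, 0.0, -9.3]
force: [0.1, 0.6, -0.9]
grip_width: 0.0395
```

Emit:
apply_moves([
  [[0,0,-1],[0,0,0]],
  [[0,0,-2],[0,0,0]],
  [[0,0,-2],[0,0,0]],
  [[0,0,-2],[0,0,0]],
])

```text
time_s: 13.9
tool_pos: [0.5726, 0.0358, 0.0337]
tool_rot: [180.0, 0.0, -9.3]
force: [0.0, -0.2, -0.5]
grip_width: 0.0393
```

Emit:
apply_moves([
  [[0,0,0],[0,0,0]],
  [[0,0,0],[0,0,0]],
  [[0,0,0],[0,0,0]],
  [[0,0,0],[0,0,0]],
  [[0,0,0],[0,0,0]],
  [[0,0,0],[0,0,0]],
], hand=52)

```text
time_s: 14.5
tool_pos: [0.5727, 0.0358, 0.0338]
tool_rot: [180.0, -0.0, -9.3]
force: [0.7, -0.0, -0.2]
grip_width: 0.0517
```

Emit:
apply_moves([
  [[0,0,20],[0,0,0]],
  [[0,0,45],[0,0,0]],
  [[0,0,75],[0,0,0]],
  [[0,0,105],[0,0,0]],
  [[0,0,140],[0,0,0]],
  [[0,0,140],[0,0,0]],
])

```text
time_s: 15.1
tool_pos: [0.5759, 0.0364, 0.1792]
tool_rot: [-179.9, -0.5, -9.3]
force: [0.7, -0.9, 0.7]
grip_width: 0.052
```

```bash
python3 - <<'E'
from h import *
o=env.get_obs(); w=env.read_camera("wrist"); s=env.read_camera("scene"); print(o["tool_pos"],o["tool_rot"],o["grip_width"],o["force"])
cv2.imwrite("pics/m3.png",np.hstack([cv2.resize(w["image"],(480,360)),cv2.resize(s["image"][140:290,300:420],(288,360),interpolation=2)])[:,:,::-1])
E
```

```text
[0.57594599 0.03640098 0.17919058] [-179.92524128   -0.53559823   -9.28581044] 0.051976900934203284 [ 0.69565337 -0.94710702  0.74295062]
```

View pics/m3.png

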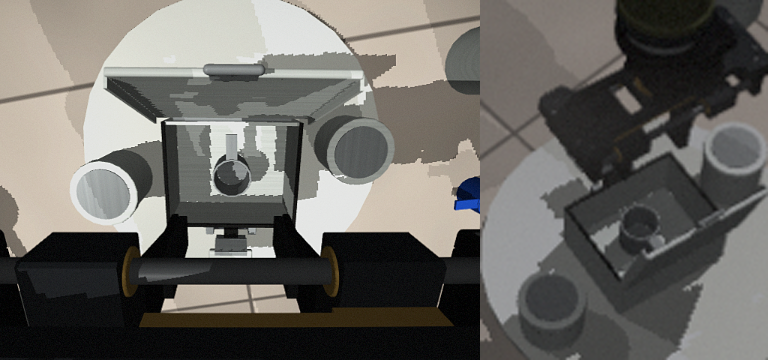

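The cup stands upright near the middle of the tin floor and the gripper is clear. Next I go over and behind the lid with the fingers shut.

Emit:
apply_moves([
  [[0,0,40],[0,0,0]],
  [[0,0,80],[0,0,0]],
  [[35,-6,90],[0,0,0]],
  [[80,-13,90],[0,0,0]],
  [[127,-21,90],[0,0,0]],
  [[127,-21,50],[0,0,0]],
  [[127,-21,10],[0,0,0]],
  [[127,-21,0],[0,0,0]],
], hand=0)

```text
time_s: 16.0
tool_pos: [0.6959, 0.0144, 0.1656]
tool_rot: [179.9, 0.7, -9.3]
force: [-2.2, -0.3, 0.6]
grip_width: 0.0021
```

Emit:
apply_moves([
  [[0,0,0],[0,0,0]],
  [[0,0,0],[0,0,0]],
  [[0,0,0],[0,0,0]],
])

```text
time_s: 16.3
tool_pos: [0.7009, 0.0151, 0.1767]
tool_rot: [-180.0, -0.2, -9.3]
force: [0.5, -1.0, -0.2]
grip_width: 0.0006
```

```bash
python3 - <<'E'
from h import *
p=env.get_obs()["tool_pos"];print(p)
th=np.radians([90,82,75,67,60,52,45,37,30,25,20,16,12,8,5]);r=np.interp(np.degrees(th),[5,12,20,30,45,60],[98,96,93,90,87,85])
C=np.c_[-r*np.cos(th)+4.5*np.sin(th)+63.5, r*np.sin(th)+4.5*np.cos(th)+86]/1e3
X=.5798+.987*C[:,0];Y=.0347-.1614*C[:,0]
print((1e3*(np.c_[X,Y,C[:,1]]-p)).round().astype(int).tolist())
print(p, ((p[0]-.5798)/.987))
E
```

```text
[0.70087781 0.01505002 0.17666707]
[[-54, 9, -6], [-66, 11, -6], [-76, 12, -7], [-87, 14, -11], [-97, 16, -15], [-107, 17, -20], [-116, 19, -26], [-126, 20, -34], [-133, 22, -42], [-138, 22, -48], [-143, 23, -55], [-147, 24, -60], [-150, 24, -66], [-153, 25, -73], [-154, 25, -78]]
[0.70087781 0.01505002 0.17666707] 0.122672552777493
```

Emit:
apply_moves([
  [[-12,2,-6],[0,0,0]],
  [[-24,4,-6],[0,0,0]],
  [[-32,5,-6],[0,0,0]],
  [[-40,6,-6],[0,0,0]],
  [[-47,7,-6],[0,0,0]],
  [[-54,9,-6],[0,0,0]],
  [[-60,10,-6],[0,0,0]],
  [[-66,11,-6],[0,0,0]],
])

```text
time_s: 17.1
tool_pos: [0.6334, 0.0258, 0.1677]
tool_rot: [180.0, -0.0, -9.3]
force: [1.2, -0.7, -0.2]
grip_width: 0.0009
```

Emit:
apply_moves([
  [[-10,1,-1],[0,0,0]],
  [[-21,3,-5],[0,0,0]],
  [[-31,5,-9],[0,0,0]],
  [[-41,6,-14],[0,0,0]],
  [[-50,8,-20],[0,0,0]],
  [[-50,8,-20],[0,0,0]],
])

```text
time_s: 17.7
tool_pos: [0.5819, 0.034, 0.1469]
tool_rot: [179.9, 0.1, -9.3]
force: [0.7, -0.2, 1.8]
grip_width: 0.0005
```

Emit:
apply_moves([
  [[-7,1,-6],[0,0,0]],
  [[-14,2,-12],[0,0,0]],
  [[-19,3,-18],[0,0,0]],
  [[-24,4,-25],[0,0,0]],
  [[-28,4,-30],[0,0,0]],
  [[-31,5,-35],[0,0,0]],
  [[-34,6,-40],[0,0,0]],
  [[-34,6,-40],[0,0,0]],
])

```text
time_s: 18.5
tool_pos: [0.5487, 0.0399, 0.1069]
tool_rot: [180.0, 0.1, -9.3]
force: [0.5, 0.1, 1.9]
grip_width: 0.0005
```

```bash
python3 - <<'E'
from h import *
o=env.get_obs();print(o["force"],o["tool_pos"]); d=env.read_camera("scene"); save(d,"s5.png",(300,150,440,290),4)
E
```

```text
[0.45324705 0.12584096 1.87215906] [0.54869068 0.03988328 0.10690098]
```

View pics/s5.png

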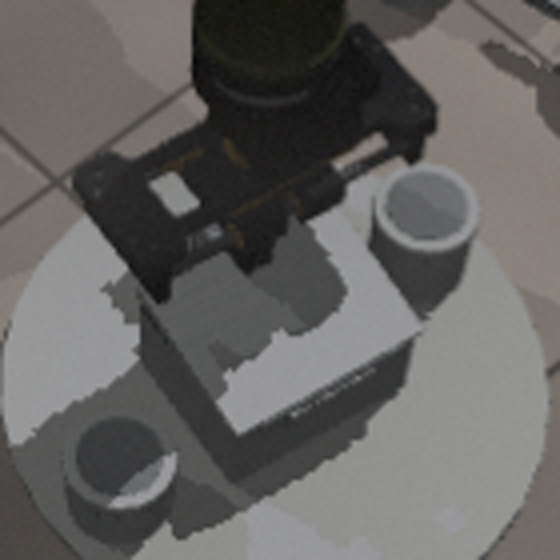

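The lid is nearly down and the fingertip is in the middle of it near the front. I press in small steps.

Emit:
apply_moves([
  [[-2,0.5,-3],[0,0,0]],
  [[-4,0.5,-6],[0,0,0]],
  [[-4,0.5,-9],[0,0,0]],
  [[-4,0.5,-11],[0,0,0]],
  [[-4,0.5,-11],[0,0,0]],
])

```text
time_s: 19.05
tool_pos: [0.5454, 0.0406, 0.0968]
tool_rot: [180.0, 0.0, -9.3]
force: [-0.0, 0.2, 3.2]
grip_width: 0.0004
```

Emit:
apply_moves([
  [[0,0,-0.7],[0,0,0]],
  [[0,0,-1.4],[0,0,0]],
  [[0,0,-2],[0,0,0]],
  [[0,0,-2],[0,0,0]],
])

```text
time_s: 19.45
tool_pos: [0.5454, 0.0406, 0.0954]
tool_rot: [180.0, 0.0, -9.3]
force: [-3.0, 0.5, 7.1]
grip_width: 0.0006
```

Emit:
apply_moves([
  [[0,0,-0.4],[0,0,0]],
  [[0,0,-0.8],[0,0,0]],
  [[0,0,-1.2],[0,0,0]],
  [[0,0,-1.2],[0,0,0]],
])

```text
time_s: 19.85
tool_pos: [0.5453, 0.0406, 0.0945]
tool_rot: [180.0, 0.1, -9.3]
force: [-3.2, -0.4, 10.4]
grip_width: 0.0001
```

Emit:
apply_moves([
  [[0,0,-0.4],[0,0,0]],
  [[0,0,-0.8],[0,0,0]],
  [[0,0,-0.8],[0,0,0]],
])

```text
time_s: 20.15
tool_pos: [0.5453, 0.0406, 0.0938]
tool_rot: [180.0, 0.1, -9.3]
force: [-3.6, -1.7, 11.8]
grip_width: 0.0001
```

Emit:
apply_moves([
  [[0,0,-0.3],[0,0,0]],
  [[0,0,-0.6],[0,0,0]],
  [[0,0,-0.6],[0,0,0]],
])

```text
time_s: 20.45
tool_pos: [0.5452, 0.0407, 0.0931]
tool_rot: [180.0, 0.1, -9.3]
force: [-2.7, -1.2, 9.9]
grip_width: 0.0003
```

Emit:
apply_moves([
  [[0,0,-0.3],[0,0,0]],
  [[0,0,-0.6],[0,0,0]],
  [[0,0,-0.6],[0,0,0]],
])

```text
time_s: 20.75
tool_pos: [0.5451, 0.0406, 0.0922]
tool_rot: [180.0, 0.1, -9.3]
force: [-3.5, 0.7, 7.7]
grip_width: 0.0006
```

Emit:
apply_moves([
  [[0,0,-0.3],[0,0,0]],
  [[0,0,-0.6],[0,0,0]],
  [[0,0,-0.6],[0,0,0]],
])

```text
time_s: 21.05
tool_pos: [0.5451, 0.0406, 0.0915]
tool_rot: [180.0, 0.1, -9.3]
force: [-2.3, -0.2, 7.7]
grip_width: 0.0003
```

Emit:
apply_moves([
  [[0,0,-0.3],[0,0,0]],
  [[0,0,-0.6],[0,0,0]],
  [[0,0,-0.6],[0,0,0]],
])

```text
time_s: 21.35
tool_pos: [0.545, 0.0407, 0.0906]
tool_rot: [180.0, 0.1, -9.3]
force: [-1.8, 0.8, 6.5]
grip_width: 0.0003
```

Emit:
apply_moves([
  [[0,0,-0.3],[0,0,0]],
  [[0,0,-0.6],[0,0,0]],
  [[0,0,-0.6],[0,0,0]],
])

```text
time_s: 21.65
tool_pos: [0.545, 0.0406, 0.0893]
tool_rot: [180.0, 0.1, -9.3]
force: [-1.0, 0.4, 2.0]
grip_width: 0.0006
```

Emit:
apply_moves([
  [[0,0,-0.3],[0,0,0]],
  [[0,0,-0.6],[0,0,0]],
  [[0,0,-0.6],[0,0,0]],
])

```text
time_s: 21.95
tool_pos: [0.5453, 0.0405, 0.0889]
tool_rot: [180.0, 0.1, -9.3]
force: [-2.8, 0.4, 2.4]
grip_width: 0.0005
```

The force has dropped to 2 N, so it probably snapped. I go a touch further, until the bumper is felt.

Emit:
apply_moves([
  [[0,0,-0.2],[0,0,0]],
  [[0,0,-0.4],[0,0,0]],
  [[0,0,-0.4],[0,0,0]],
])

```text
time_s: 22.25
tool_pos: [0.5456, 0.0403, 0.0887]
tool_rot: [180.0, 0.0, -9.3]
force: [-2.0, 2.0, 3.2]
grip_width: 0.0007
```

Emit:
apply_moves([
  [[0,0,-0.2],[0,0,0]],
  [[0,0,-0.3],[0,0,0]],
  [[0,0,-0.3],[0,0,0]],
])

```text
time_s: 22.55
tool_pos: [0.5456, 0.0403, 0.0884]
tool_rot: [180.0, 0.0, -9.3]
force: [-2.2, 1.5, 2.6]
grip_width: 0.0003
```

Emit:
apply_moves([
  [[0,0,1],[0,0,0]],
  [[0,0,2],[0,0,0]],
  [[0,0,3],[0,0,0]],
  [[0,0,4],[0,0,0]],
  [[0,0,4],[0,0,0]],
])

```text
time_s: 23.05
tool_pos: [0.546, 0.0401, 0.0926]
tool_rot: [180.0, -0.0, -9.3]
force: [0.1, -1.1, 0.3]
grip_width: 0.0007
```

```bash
python3 - <<'E'
from h import *
for i in range(3):
  o=env.get_obs();print(o["force"],o["tool_pos"]); d=env.read_camera("scene")
E
```

```text
[ 0.11208595 -1.06469171  0.34626946] [0.54595074 0.04014978 0.09256632]
[-0.0290809  -0.07252731  0.06079646] [0.54585968 0.0401794  0.09248208]
[-0.21317523  0.61855207 -0.13604117] [0.54576935 0.04022047 0.09240151]
```

No contact force after lifting, so the lid is caught. I retreat and check.

Emit:
apply_moves([
  [[0,0,15],[0,0,0]],
  [[0,0,50],[0,0,0]],
  [[0,0,100],[0,0,0]],
  [[-20,-50,130],[0,0,0]],
  [[-40,-100,130],[0,0,0]],
  [[-50,-150,130],[0,0,0]],
  [[-60,-200,130],[0,0,0]],
  [[-60,-200,130],[0,0,0]],
])

```text
time_s: 24.0
tool_pos: [0.4838, -0.1663, 0.2238]
tool_rot: [179.8, -0.1, -9.8]
force: [-0.4, 0.6, -0.1]
grip_width: 0.0006
```

```bash
python3 - <<'E'
from h import *
o=env.get_obs();print(o["time_s"],o["force"],o["tool_pos"]); d=env.read_camera("scene"); save(d,"s6.png",(160,100,480,400),2)
print([(r["conf"],r["rect"]) for r in env.regions_of(d,"lid")],[(r["conf"],r["rect"]) for r in env.regions_of(d,"latch")])
E
```

```text
24.0 [-0.37642345  0.55752237 -0.0829692 ] [ 0.48382255 -0.16627863  0.22383746]
[(0.67, [333.3, 199.6, 404.8, 258.5]), (0.36, [319.5, 253.7, 348.0, 283.2])] [(0.66, [336.8, 193.3, 358.5, 214.6])]
```

View pics/s6.png

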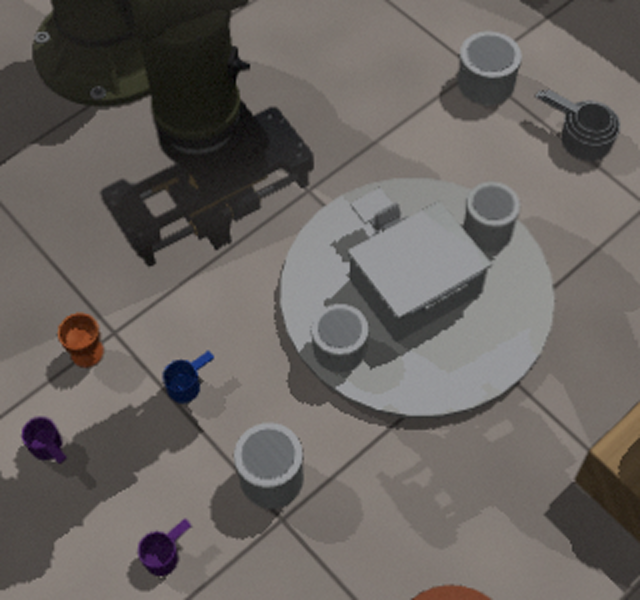

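The lid is shut (418,262 in the crop), the catch is back in place (375,208), and everything else stands where it was. I let the arm settle and hand in.

Emit:
apply_moves([
  [[0,0,0],[0,0,0]],
  [[0,0,0],[0,0,0]],
  [[0,0,0],[0,0,0]],
  [[0,0,0],[0,0,0]],
  [[0,0,0],[0,0,0]],
])

```text
time_s: 24.65
tool_pos: [0.4858, -0.1592, 0.2224]
tool_rot: [180.0, 0.0, -9.2]
force: [0.4, 0.2, 0.5]
grip_width: 0.0005
```

```bash
python3 -c "
from cell import env
print(env.sign_off())"
```

```text
the job is handed in; nothing more can be done
None
```

I pressed the catch and the lid popped open. I then stood the steel measuring cup upright near the middle of the tin floor, pushed the lid over from behind and pressed it down until it was caught. I handed the job in at about 25 s; the hand-in reports no verdict.

- **Forces:** the highest readings were about 9 N on the catch and 12.5 N on the lid, taken at the end of each move. I did not record peaks within a move.
- **Lid shut:** after the snap the pressing force fell to about 2 N. It read about zero once I lifted the finger. The last scene picture shows the lid and catch within about 2 px of where they were at the start, and the robot clear of everything.
- **Other things:** the tins, egg cup and nest in that picture look unmoved. I judged this by eye only.
- **Not confirmed:** I did not clearly feel the rubber bumper, so the catch is judged from the force drop and the picture. The cup cannot be seen once the lid is shut; I last saw it upright just before closing.

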